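# Hang the parts bin on the slatwall

## Task

Hang the empty steel bin in the upper groove of the slatted board, about in the middle of the board: tip its front up, feel its hook strip into the groove, then turn the bin down gently, still holding it, until it hangs upright with the pad at the foot of its back resting on the board, and let go. The board's height is only roughly known, so go by touch and never force the bin or let it drop against the board; leave the other things on the table where they are.

Things in the scene. Friction and masses are not known exactly. Their poses are not given: they have to be found in the camera images.
- rack: Fixed stand: base plate 140 x 280 x 12 mm (40 mm before to 100 mm behind the face) and two posts 196 mm tall, inner faces 234 mm apart, 4 mm proud of the face. Between them a white slatted board 230 mm wide, 34 mm thick, with two level grooves. Origin on the table below the middle of the face; x out of the face, away from the robot, y along the grooves, z up.
- groove (a point): Middle of the upper groove on the face, NOMINAL height (152 mm) of its mouth's lower edge; the board is rigidly fixed up to 14 mm higher or lower, unmeasured. Axes as rack. Mouth 12 mm high; face strips 4 mm thick; cavity 30 mm deep from the face, 20 mm up above the mouth, 12 mm down below it. Board's top edge 36 mm above the mouth's lower edge; the other groove 76 mm below.
- bin_mid (a point): Centre of the loose open steel bin, half-way up: 110 deep (x), 52 wide (y), 60 mm tall, 3 mm walls, 0.18 to 0.35 kg. x to its front (that wall only 34 mm tall), z up; its back is 55 mm behind here, with a pad 3 mm thick on its lowest 12 mm. Starts standing, front away from the robot. Grip across the 52 mm width, 10 mm or more forward of here so the gripper clears the board.
- hook_web (a point): Where the underside of the hook strip leaves the bin's back: 55 mm behind and 26 mm above bin_mid, axes the same. Strip 44 mm wide, 4 mm thick: a level web runs 8 mm backward from the back, then a lip rises. Hung, the web rests on the mouth's lower edge, the lip bears on the back of the upper face strip and the foot pad on the face: this point is then 5 mm out; it droops 2 to 3 degrees.
- hook_tip (a point): Top edge of the hook's lip, 67.8 mm behind and 41.2 mm above bin_mid, axes the same. The lip is 14 mm long from the middle of the web's end, leaning 20 degrees back. Upright the hook is 16 mm tall: too tall for the mouth. With the front tipped up 30 to 42 degrees it goes in, rising along the lip a little; turning the bin down lifts the lip behind the upper face strip.
- toolpot: Bystander: terracotta pot 72 mm across, 75 mm tall, with wooden modelling tools in it up to 155 mm. Origin under its centre.
- bowl: Bystander: white ceramic bowl 110 mm across, 45 mm tall. Origin under its centre.
- spatula: Bystander: wooden spatula 240 mm long lying on the table, along its x.
- bin: The whole bin, origin under its centre on its underside, axes as bin_mid.
Mind the look-alikes: they are no part of the job. Of the things shaped like the bin, the bare steel one is meant.

How it is judged (in metres and radians):
On the way, in this order (a step that is already met when the one before it is completed fails the run):
1. the hook strip is in the upper groove while the bin is tipped front up (over 14 degrees) (x of hook_tip in the frame of groove between -0.03 and -0.006 m and z of hook_tip in the frame of groove between -0.022 and 0.034 m and y of hook_tip in the frame of groove between -0.06 and 0.06 m and angle between bin_mid's own z axis and vertical above 0.25 rad), for 0.1 s.
2. the bin is turned down (within 7 degrees of upright) while the fingers still hold it (x of hook_tip in the frame of groove below -0.0045 m and angle between bin_mid's own z axis and vertical below 0.12 rad and contact force between the fingers and bin above 1 N), for 0.1 s.
At the end, for the whole second after the job is handed in: The bin hangs at rest in the upper groove: hook tip over 4.5 mm behind the face, bin centre 55 to 65 mm out from it, within 50 mm of the middle and 6 to 46 mm below the nominal lower edge of the mouth, upright within 4.6 degrees, square within 5.7 degrees (x of hook_tip in the frame of groove below -0.0045 m and x of bin_mid in the frame of groove between 0.055 and 0.065 m and y of bin_mid in the frame of groove between -0.05 and 0.05 m and z of bin_mid in the frame of groove between -0.046 and -0.006 m and angle between bin_mid's own z axis and vertical below 0.08 rad and angle between the x axis of bin_mid and the x axis of groove, either way round below 0.1 rad and linear speed of bin below 0.02 m/s); the robot touches nothing.
It fails at once if the bin, held or pushed by the fingers, is pressed on the board or its stand with more than 20 N (contact force between bin and rack above 20 N and contact force between the fingers and bin above 1 N).
It fails at once if the bin is let swing down or drop against the board (turning faster than 5 rad/s, or moving faster than 0.35 m/s, in contact with it) (contact force between bin and rack above 0.2 N and (angular speed of bin above 5 rad/s or linear speed of bin above 0.35 m/s)).
It fails at once if the pot of tools is moved more than 30 mm or tipped (distance of toolpot from where it was at the start of the episode above 0.03 m or angle between toolpot's own z axis and vertical above 0.4 rad).
It fails at once if the bowl is moved more than 30 mm or tipped (distance of bowl from where it was at the start of the episode above 0.03 m or angle between bowl's own z axis and vertical above 0.4 rad).
It fails at once if the spatula is moved more than 30 mm or tipped (distance of spatula from where it was at the start of the episode above 0.03 m or angle between spatula's own z axis and vertical above 0.4 rad).
It also fails if it takes over 64 s, if anything falls off the work surface, if the arm or the gripper's body presses on something with over 40 N, if the wrist force passes 120 N, or if a joint passes its speed limit or range.

## Robot

A 6-joint arm with a two-finger parallel gripper is mounted at the origin on the work surface. World frame = base frame: x ahead of the robot, y to its left, z up, the work surface at z = 0. Lengths are in mm, angles in degrees, forces in N, time in s.
With the tool pointing down it reaches from about 350 to 850 mm from the base axis. Payload 8.1 kg.
Tool frame: the origin (TCP) lies between the finger pads; the fingertips stand r.nose_length ahead of it and the grasp point (between the pads) lies 3 mm ahead of it (r.nose_length is the distance from the TCP to the fingertips, in mm); x points along the fingers, y is the direction in which the jaws open and shut, and the axes are right-handed (so a half turn about x gives the same grasp; the last joint's range is limited). The gripper opens to 85 mm and grips with 20 to 120 N. Pads are 22 mm wide; open, the fingers measure 114 mm over their backs; the gripper's body (76 mm by 85 mm) begins 54 mm behind the grasp point. The pads swing forward as they close: fully open they stand 13 mm farther back than shut.
Start: joints at [66.727, 7.471, 85.268, -0, 87.261, -4.893], TCP at [189.174, 569.402, 218.692] pointing down, gripper open.
Joint ranges: [-169.43, 169.43], [-51.17, 129.36], [1.28, 143.12], [-76.62, 256.62], [0, 156.53], [-152.29, 152.29]. Speed limits (degrees/s): [136.94, 136.94, 159.86, 180, 180, 180].

## Interface

Orientations are given as [roll, pitch, yaw] about the fixed x, y, z axes, in that order (R = Rz(yaw) Ry(pitch) Rx(roll)).
In Python, from bench import sense, optics, order, r gives the robot as it stands.
- The arm moves only by the tool carry_out, never from a script. Its argument "commands" is one flat list of numbers, 7 for each row, row after row: the shift along the tool's x, y, z in m, then the turn, a rotation vector about the tool's x, y, z in degrees, then the closure, from -1 (fully open) to 1 (shut), so that 0 is half open. A call has 1 to 12 rows; each row is the pose to reach, as a shift and turn from the pose measured when the call began, along the tool's axes at that moment; what a row does not reach only later rows make up. A row lasts 1/8 s, in which the tool goes at most 62.5 mm and 10.7 degrees, less where a joint would pass 70% of its speed; a pose out of reach is approached as far as the arm can. A call with a gripper value outside its range is refused whole. The fingers move at their own pace and stop on an object; "grip_force" is the grip in N (left out, the last holds). Time passes only in rows, so rows that repeat a pose let the fingers close. It gives the time, the measured TCP pose, the force and the opening at its end, in the units of the state.
- sense(): the state, without advancing time (a new reading comes with each control period).
- optics.snapshot(name): name is "scene" or "top" or "wrist"; returns (picture, depth): 400x640x3 uint8, red, green, blue; 400x640 float32, mm along the optical axis (not along the pixel's ray), 0 where there is no reading.
- optics.calibration(name): a dict with "mtx" (3x3 intrinsics, pixels), "k1" (the pictures are not rectified: a ray, as slopes to the right and down, at radius r is drawn at 1 + k1 r^2 times it, then the intrinsics apply), "extrinsics" (4x4, takes a point from camera to world coordinates). Camera axes: x right, y up, looking along -z (the intrinsics and any distortion apply to the point x, -y, -z); pixel columns grow to the right and rows downward; lengths in mm; the calibration is good to about 2 mm. A picture is of the moment at which its call begins: read the wrist's pose just before it. calibration takes no time and is no camera call; for the wrist camera it gives the pose at the moment of the call.
- order.hand_in(): hands the job in, once; it reports no verdict.
The state is a dict: "time": time; "joint_pos": joint angles; "qd": joint speeds; "joint_efforts": joint torques, N m; "tool_pos": TCP position; "tcp_rot": TCP orientation; "ft_force": force on the tool from outside, world axes, zero at the start; "wrist_torque": the same for the moment, N m; "finger_gap": finger opening in mm.
Only numpy, scipy, OpenCV 4.12 (cv2) and the standard library are available. Lean on these libraries where they do the work, as an engineer would, in place of code of your own. Each camera call takes 0.05 s, during which the arm holds its last target. There are 200 camera calls.

## Working session

There is one attempt and no reset: what is moved stays moved. The work goes in short steps, Python scripts to look and compute and a tool call to move; the robot and the scene stay as the last step left them, time stands still between calls to the robot, and variables do not carry over. Pictures are saved under pics/ and viewed, about 8 in all and at most 12, crops included, and the job is handed in when it is done.

Besides the shell and the picture viewer there is one more tool, called after "Call:" as name(argument=value, ...) on one line, values as JSON. carry_out: Moves the arm, as the interface text tells. Its arguments: {"type":"object","properties":{"commands":{"type":"array","items":{"type":"number"}},"grip_force":{"type":"number"}},"required":["commands"]}

```bash
mkdir -p pics; ls; cat > h.py <<'E'
import numpy as np, cv2
from scipy.spatial.transform import Rotation as Ro
from bench import sense, optics, order, r
def cloud(d,c):
    K=c["mtx"];K=np.array(K);E=np.array(c["extrinsics"]);h,w=d.shape
    u,v=np.meshgrid(np.arange(w),np.arange(h))
    p=np.stack([u,v],-1).reshape(-1,1,2).astype(float)
    n=cv2.undistortPoints(p,K,np.array([c["k1"],0,0,0.])).reshape(h,w,2)
    P=np.stack([n[...,0]*d,-n[...,1]*d,-d,np.ones_like(d)],-1)
    return (P@E.T)[...,:3]
def snap(n):
    c=optics.calibration(n);im,d=optics.snapshot(n)
    return im,cloud(d,c),d,c
E
python3 - <<'E'
from h import *
print(sense(), r.nose_length)
for n in("scene","top"):
    im,P,d,c=snap(n); np.savez(f"{n}.npz",im=im,P=P,d=d); cv2.imwrite(f"pics/{n}.png",im[...,::-1])
    print(n,np.round(c["extrinsics"],2).tolist())
E
```

```text
pics
{'time': 0.0, 'joint_pos': array([ 6.67243979e+01,  7.51542714e+00,  8.53308604e+01, -7.96956947e-04,
        8.72611181e+01, -4.89200499e+00]), 'qd': array([ 0.00901033, -0.03009776,  0.09972692,  0.01671586, -0.08702844,
        0.03482163]), 'joint_efforts': array([ 6.95152157e-04, -5.69392741e+01, -5.00551128e+01, -1.33767917e-04,
        1.46391938e-02, -1.87693496e-05]), 'tool_pos': array([188.96849344, 568.85110062, 217.62597405]), 'tcp_rot': array([ -94.46739856,   89.8925914 , -112.85095682]), 'ft_force': array([ 0.41621456,  0.28926407, -0.46016765]), 'wrist_torque': array([-0.02443487,  0.014396  , -0.04293272]), 'finger_gap': 85.72489965677822} 22.0
scene [[0.62, -0.5, 0.61, 1313.87], [0.79, 0.39, -0.48, -562.58], [0.0, 0.77, 0.63, 894.05], [0.0, 0.0, 0.0, 1.0]]
top [[0.03, 0.98, -0.19, 364.85], [-1.0, 0.02, -0.03, -2.44], [-0.03, 0.19, 0.98, 1247.17], [0.0, 0.0, 0.0, 1.0]]
```

View pics/scene.png

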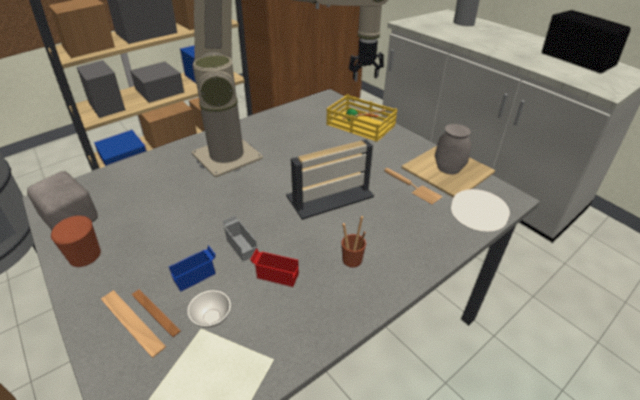

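View pics/top.png

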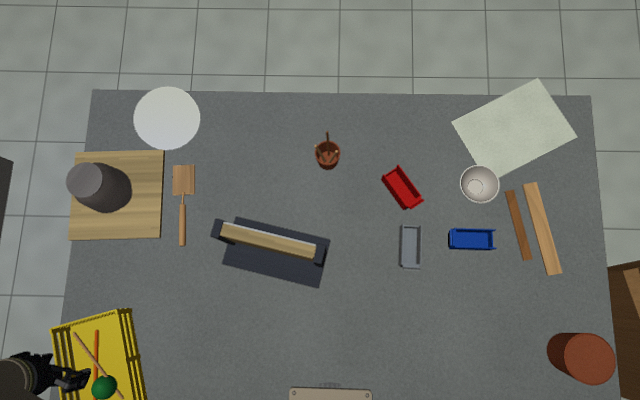

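```bash
python3 - <<'E'
from h import *
z=np.load("top.npz");im,P=z["im"],z["P"]
def pts(P,u0,u1,v0,v1,z0,z1):
    Q=P[v0:v1,u0:u1].reshape(-1,3);return Q[(Q[:,2]>z0)&(Q[:,2]<z1)]
print("table z",np.median(P[300:330,400:500,2]))
q=pts(P,390,432,215,280,15,90); print("bin n",len(q),"zmax",np.percentile(q[:,2],[50,90,99]),cv2.minAreaRect(q[:,:2].astype(np.float32)))
print(P[247,410],P[228:270:3,410].round(0).tolist())
q=pts(P,200,340,205,300,150,230);print("rack top n",len(q),np.percentile(q[:,2],[5,50,95,99]),cv2.minAreaRect(q[:,:2].astype(np.float32)))
# base plate
q=pts(P,200,345,205,300,6,20);print("plate",len(q),cv2.boxPoints(cv2.minAreaRect(q[:,:2].astype(np.float32))))
for u in (240,255,270,285,300): print(u,[ (v,*P[v,u].round(0)) for v in range(225,270,3)])
c=[( "pot",310,342,135,172,20,170),("bowl",458,502,162,205,15,60),("red",380,425,160,212,15,90)]
for n,*a in c:
    q=pts(P,*a);print(n,q.mean(0).round(),q.min(0).round(),q.max(0).round())
# scene view of face
z=np.load("scene.npz");P=z["P"];im=z["im"]
cv2.imwrite("pics/c1.png",cv2.resize(im[130:290,210:390,::-1],None,fx=4,fy=4,interpolation=cv2.INTER_CUBIC)[:600])
for u in (320,335,350): print(u,[ (v,*P[v,u].round(0)) for v in range(144,206,3)])
E
```

```text
table z 0.7152784540096491
bin n 479 zmax [56.14241215 66.3835187  74.04306868] ((481.6534118652344, -210.9090118408203), (53.695621490478516, 127.06957244873047), 87.42379760742188)
[ 486.82893699 -216.73436994    1.97218402] [[540.0, -217.0, 5.0], [532.0, -217.0, 5.0], [523.0, -217.0, 4.0], [515.0, -217.0, 4.0], [506.0, -217.0, 4.0], [498.0, -217.0, 2.0], [490.0, -217.0, -0.0], [481.0, -216.0, 3.0], [473.0, -217.0, -1.0], [465.0, -217.0, 1.0], [456.0, -216.0, 6.0], [448.0, -216.0, 3.0], [436.0, -206.0, 62.0], [428.0, -205.0, 66.0]]
rack top n 1888 [176.91671905 199.80938888 203.33106276 204.61382069] ((476.30718994140625, 157.21682739257812), (279.98876953125, 45.94172286987305), 77.48592376708984)
plate 3367 [[330.72534  376.4957  ]
 [335.5174   -32.800713]
 [598.34155  -29.723572]
 [593.5495   379.57285 ]]
240 [(225, np.float64(511.0), np.float64(225.0), np.float64(199.0)), (228, np.float64(503.0), np.float64(223.0), np.float64(203.0)), (231, np.float64(496.0), np.float64(224.0), np.float64(199.0)), (234, np.float64(489.0), np.float64(223.0), np.float64(199.0)), (237, np.float64(
[... 7971 characters left out ...]
(114.0)), (174, np.float64(485.0), np.float64(233.0), np.float64(78.0)), (177, np.float64(505.0), np.float64(215.0), np.float64(84.0)), (180, np.float64(505.0), np.float64(216.0), np.float64(71.0)), (183, np.float64(509.0), np.float64(213.0), np.float64(61.0)), (186, np.float64(504.0), np.float64(219.0), np.float64(43.0)), (189, np.float64(488.0), np.float64(236.0), np.float64(12.0)), (192, np.float64(501.0), np.float64(224.0), np.float64(12.0)), (195, np.float64(511.0), np.float64(215.0), np.float64(10.0)), (198, np.float64(527.0), np.float64(200.0), np.float64(13.0)), (201, np.float64(536.0), np.float64(193.0), np.float64(9.0)), (204, np.float64(543.0), np.float64(187.0), np.float64(3.0))]
```

View pics/c1.png

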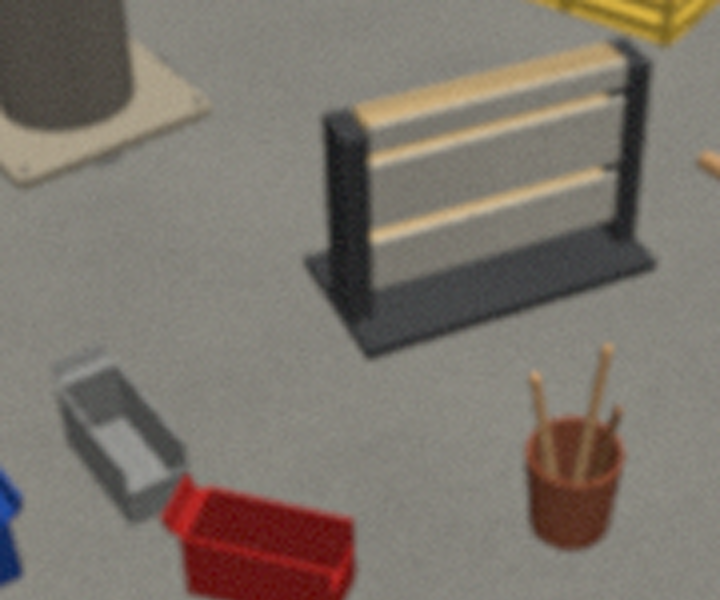

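```bash
cat >> h.py <<'E'
def T(pos,R):
    M=np.eye(4);M[:3,:3]=R;M[:3,3]=pos;return M
def now():
    s=sense();return T(s["tool_pos"],Ro.from_euler("xyz",s["tcp_rot"],degrees=True).as_matrix())
def delta(target,base=None):
    D=np.linalg.inv(now() if base is None else base)@target
    return np.r_[D[:3,3]/1000,Ro.from_matrix(D[:3,:3]).as_rotvec(degrees=True)].round(4)
def proj(X,c):
    E=np.linalg.inv(np.array(c["extrinsics"]));p=np.c_[X,np.ones(len(X))]@E.T;p=p[:,:3]*[1,-1,-1]
    return cv2.projectPoints(p.reshape(-1,1,3),np.zeros(3),np.zeros(3),np.array(c["mtx"]),np.array([c["k1"],0,0,0.]))[0].reshape(-1,2)
E
python3 - <<'E'
from h import *
z=np.load("scene.npz");im,P=z["im"],z["P"]
sub=P[140:205,300:368].reshape(-1,3)
m=(sub[:,2]>25)&(sub[:,2]<140)&(sub[:,0]>440)&(sub[:,0]<530)&(sub[:,1]>60)&(sub[:,1]<260)
q=sub[m]
for _ in range(4):
    A=np.c_[q[:,1],np.ones(len(q))];k=np.linalg.lstsq(A,q[:,0],rcond=None)[0];q=q[np.abs(q[:,0]-A@k)<5]
print("face x=a*y+b",k,"yaw",-np.degrees(np.arctan(k[0])),len(q))
z2=np.load("top.npz");Pt=z2["P"][205:300,200:340].reshape(-1,3);b=Pt[(Pt[:,2]>190)&(Pt[:,2]<215)]
n=np.array([1,-k[0]])/np.hypot(1,k[0]);t=np.array([k[0],1])/np.hypot(1,k[0]);f0=np.array([k[1],0])
d=(b[:,:2]-f0)@n;s=(b[:,:2]-f0)@t
print("d pct",np.percentile(d,[1,3,50,97,99]),"s",np.percentile(s,[.2,1,99,99.8]))
mid=(np.percentile(s,.5)+np.percentile(s,99.5))/2;o=f0+t*mid;print("rack origin",o)
bb=b[np.abs(s-mid)<105];print("board top z",bb[:,2].mean(), "post", b[np.abs(s-mid)>120][:,2].mean())
c=optics.calibration("scene");g=cv2.cvtColor(im,cv2.COLOR_RGB2LAB).astype(np.float32)
ss=np.linspace(-95,95,100)
for h in range(60,206,2):
    X=np.c_[o+np.outer(ss,t),np.full(100,h)];p=proj(X,c).astype(np.float32)
    v=cv2.remap(g,p[:,:1],p[:,1:],cv2.INTER_LINEAR).reshape(-1,3).mean(0);print(h,v.round(0).tolist(),end="; ")
E
```

```text
face x=a*y+b [2.23663618e-01 4.58875155e+02] yaw -12.607483118916694 1103
d pct [-37.85100249 -33.60986434 -15.93528214   1.35016961   2.98632373] s [ 17.78412597  19.50570976 294.11365463 296.59262209]
rack origin [493.15370218 153.25938037]
board top z 200.51352440259402 post 196.92617940246615
60 [129.0, 128.0, 133.0]; 62 [129.0, 128.0, 133.0]; 64 [129.0, 128.0, 133.0]; 66 [129.0, 128.0, 133.0]; 68 [129.0, 128.0, 133.0]; 70 [129.0, 128.0, 133.0]; 72 [129.0, 128.0, 133.0]; 74 [129.0, 127.0, 133.0]; 76 [129.0, 127.0, 133.0]; 78 [131.0, 127.0, 133.0]; 80 [136.0, 128.0, 134.0]; 82 [145.0, 128.0, 135.0]; 84 [156.0, 128.0, 137.0]; 86 [168.0, 128.0, 140.0]; 88 [178.0, 129.0, 143.0]; 90 [184.0, 130.0, 146.0]; 92 [184.0, 130.0, 149.0]; 94 [180.0, 131.0, 151.0]; 96 [173.0, 131.0, 151.0]; 98 [163.0, 130.0, 148.0]; 100 [152.0, 129.0, 144.0]; 102 [143.0, 129.0, 140.0]; 104 [136.0, 128.0, 136.0]; 106 [131.0, 128.0, 134.0]; 108 [129.0, 128.0, 133.0]; 110 [129.0, 128.0, 133.0]; 112 [129.0, 128.0, 133.0]; 114 [129.0, 127.0, 133.0]; 116 [130.0, 127.0, 133.0]; 118 [130.0, 128.0, 133.0]; 120 [130.0, 
[... 448 characters left out ...]
54 [131.0, 128.0, 133.0]; 156 [135.0, 128.0, 134.0]; 158 [143.0, 128.0, 135.0]; 160 [155.0, 128.0, 136.0]; 162 [167.0, 128.0, 139.0]; 164 [177.0, 129.0, 143.0]; 166 [182.0, 129.0, 146.0]; 168 [180.0, 130.0, 149.0]; 170 [173.0, 131.0, 151.0]; 172 [163.0, 130.0, 150.0]; 174 [151.0, 130.0, 146.0]; 176 [140.0, 129.0, 142.0]; 178 [133.0, 128.0, 137.0]; 180 [130.0, 128.0, 135.0]; 182 [128.0, 127.0, 133.0]; 184 [128.0, 127.0, 133.0]; 186 [128.0, 127.0, 133.0]; 188 [129.0, 127.0, 133.0]; 190 [130.0, 128.0, 133.0]; 192 [134.0, 128.0, 133.0]; 194 [142.0, 128.0, 134.0]; 196 [153.0, 128.0, 136.0]; 198 [165.0, 128.0, 139.0]; 200 [174.0, 129.0, 143.0]; 202 [180.0, 130.0, 146.0]; 204 [181.0, 130.0, 150.0];
```

```bash
cat >> h.py <<'E'
def Rb(yaw,pitch=0): return Ro.from_euler("zy",[yaw,pitch]) if 0 else Ro.from_euler("ZY",[yaw,pitch],degrees=True).as_matrix()
TILT=25
def Rtool(sign,tilt=TILT):  # tool axes in bin frame
    t=np.radians(tilt);x=np.array([-np.sin(t),0,-np.cos(t)]);y=np.array([0,sign,0.]);return np.c_[x,y,np.cross(x,y)]
BIN=np.array([488,-211.,0]);BYAW=-2.6
def grasp(sign,back=0,bx=14,bz=38,B=None,yaw=None):
    B=BIN if B is None else B;Rw=Rb(BYAW if yaw is None else yaw);R=Rw@Rtool(sign);p=B+Rw@np.array([bx,0,bz])-R[:,0]*(3+back);return T(p,R)
E
python3 - <<'E'
from h import *
M=now();print(M.round(3))
for s in(1,-1):
    t=grasp(s,130);print(s,t[:3,3],"delta",delta(t))
u=M.copy();u[2,3]+=120;print(delta(u))
E
```

```text
[[-1.00000e-03  3.15000e-01  9.49000e-01  1.88978e+02]
 [-1.00000e-03  9.49000e-01 -3.15000e-01  5.68924e+02]
 [-1.00000e+00 -2.00000e-03 -0.00000e+00  2.17774e+02]
 [ 0.00000e+00  0.00000e+00  0.00000e+00  1.00000e+00]]
1 [ 558.13595434 -214.18485505  158.53893568] delta [  0.0602  -0.6266   0.5973 -15.5495  24.8189  -3.3529]
-1 [ 558.13595434 -214.18485505  158.53893568] delta [ 6.020000e-02 -6.266000e-01  5.973000e-01  1.606121e+02 -4.805900e+00
 -3.557460e+01]
[-0.12   -0.0002 -0.     -0.     -0.     -0.    ]
```

Call:
carry_out(commands=[-0.06,0,0,0,0,0,-1,-0.12,0,0,0,0,0,-1,-0.13,-0.05,0.05,0,0,0,-1,-0.13,-0.1,0.095,-2,3,0,-1,-0.13,-0.145,0.138,-4,6,-1,-1,-0.13,-0.19,0.181,-6,9,-1,-1,-0.13,-0.235,0.224,-8,12,-1,-1,-0.13,-0.28,0.267,-10,15,-2,-1,-0.13,-0.325,0.31,-12,18,-2,-1,-0.13,-0.37,0.353,-14,21,-3,-1,-0.13,-0.415,0.396,-15.5,24.8,-3.4,-1,-0.13,-0.46,0.439,-15.5,24.8,-3.4,-1], grip_force=50)

```text
time: 1.6
tool_pos: [456.2, 2.5, 346.9]
tcp_rot: [-179.9, 64.8, 177.4]
ft_force: [0.4, 0.2, -0.0]
finger_gap: 85.2
```

```bash
python3 - <<'E'
from h import *
s=sense();print(s["time"],s["tool_pos"],s["joint_pos"].round(1));print(delta(grasp(1,150)))
E
```

```text
1.6 [456.19389832   2.48911305 346.87250566] [ -5.2   9.   74.   -1.3 122.1 -93. ]
[ 0.1029 -0.2117  0.1813 -0.0433 -0.2134  0.0081]
```

Call:
carry_out(commands=[0.02,-0.05,0.045,0,0,0,-1,0.05,-0.105,0.09,0,0,0,-1,0.075,-0.16,0.135,0,0,0,-1,0.103,-0.212,0.181,0,-0.2,0,-1,0.103,-0.212,0.181,0,-0.2,0,-1])

```text
time: 2.22
tool_pos: [566.0, -216.5, 174.1]
tcp_rot: [180.0, 64.9, 177.3]
ft_force: [0.9, 0.6, 0.5]
finger_gap: 85.5
```

```bash
python3 - <<'E'
from h import *
im,P,d,c=snap("wrist");np.savez("w.npz",im=im,P=P);cv2.imwrite("pics/w.png",im[...,::-1])
print(sense()["time"],sense()["tool_pos"],c["extrinsics"])
near=(np.hypot(P[...,0]-488,P[...,1]+211)<85)&(d>0)
for lo,hi in((35,85),(50,85)):
    q=P[near&(P[...,2]>lo)&(P[...,2]<hi)];q=q[:, :]
    print(len(q),q.min(0),q.max(0),cv2.minAreaRect(q[:,:2].astype(np.float32)))
E
```

```text
2.275 [ 564.72117799 -220.06865269  168.09139359] [[ 4.62920513e-02 -9.93152664e-01  1.07260577e-01  5.56085364e+02]
 [ 9.98927886e-01  4.60623519e-02 -4.61934294e-03 -2.15078790e+02]
 [-3.52961700e-04  1.07359420e-01  9.94220212e-01  3.49549351e+02]
 [ 0.00000000e+00  0.00000000e+00  0.00000000e+00  1.00000000e+00]]
3378 [ 418.49787396 -236.77896539   35.01339138] [ 544.52655481 -180.7139364    72.86799848] ((481.32025146484375, -208.22067260742188), (52.28118133544922, 124.47645568847656), 87.65913391113281)
2761 [ 418.49787396 -236.59627596   50.01248217] [ 544.50416398 -180.7139364    72.86799848] ((481.308349609375, -208.22018432617188), (52.28118133544922, 124.45252227783203), 87.65913391113281)
```

View pics/w.png

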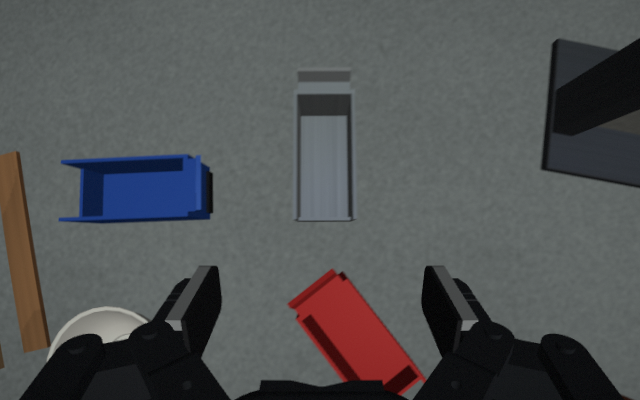

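```bash
sed -i 's/^BIN=.*/BIN=np.array([488.6,-208.5,0]);BYAW=-2.34/' h.py; python3 - <<'E'
from h import *
print(sense()["time"],delta(grasp(1,60)),delta(grasp(1,0)),delta(grasp(1,0,16,36)))
E
```

```text
2.275 [ 0.0814  0.0081 -0.0011 -0.4224 -0.4665 -0.2324] [ 0.1414  0.0079 -0.0006 -0.4224 -0.4665 -0.2324] [ 0.1423  0.0079  0.0021 -0.4224 -0.4665 -0.2324]
```

Call:
carry_out(commands=[0.03,0.008,-0.001,-0.4,-0.5,-0.2,-1,0.06,0.008,-0.001,-0.4,-0.5,-0.2,-1,0.085,0.008,-0.001,-0.4,-0.5,-0.2,-1,0.11,0.008,-0.001,-0.4,-0.5,-0.2,-1,0.13,0.008,-0.001,-0.4,-0.5,-0.2,-1,0.1405,0.008,0,-0.4,-0.5,-0.2,-1,0.1405,0.008,0,-0.4,-0.5,-0.2,-1,0.1405,0.008,0,-0.4,-0.5,-0.2,-1])

```text
time: 3.28
tool_pos: [505.7, -209.3, 42.1]
tcp_rot: [-180.0, 65.1, 177.7]
ft_force: [0.2, -0.3, -0.0]
finger_gap: 85.6
```

```bash
python3 - <<'E'
from h import *
print(sense()["time"],sense()["tool_pos"],sense()["ft_force"],delta(grasp(1,0)))
E
```

```text
3.275 [ 505.68204963 -209.30528937   42.1392711 ] [ 0.22977809 -0.29287674 -0.0073317 ] [ 2.10e-03  1.00e-04 -1.10e-03 -2.87e-02  1.22e-01 -1.70e-03]
```

Call:
carry_out(commands=[0.001,0,0,0,0,0,0,0.001,0,0,0,0,0,0.2,0.001,0,0,0,0,0,0.4,0.001,0,0,0,0,0,1,0.001,0,0,0,0,0,1,0.001,0,0,0,0,0,1,0.001,0,0,0,0,0,1,0.001,0,0,0,0,0,1], grip_force=50)

```text
time: 4.28
tool_pos: [506.2, -209.6, 42.2]
tcp_rot: [-179.9, 65.2, 177.8]
ft_force: [1.8, -0.6, 5.8]
finger_gap: 50.0
```

```bash
python3 - <<'E'
from h import *
s=sense();print(s["time"],s["tool_pos"],s["ft_force"],s["finger_gap"],s["wrist_torque"])
M=now();B=T(BIN+[0,0,30],Rb(BYAW));X=np.linalg.inv(M)@B;np.save("tool_bin.npy",X);print(X.round(2))
# lift
u=M.copy();u[2,3]+=180;print(delta(u))
E
```

```text
4.275 [ 506.15954103 -209.63746319   42.21715145] [ 1.81500221 -0.62447827  5.83404502] 50.0358113965078 [ 0.054502   -0.11469757  0.03441254]
[[ -0.42  -0.    -0.91  18.46]
 [  0.     1.    -0.     0.42]
 [  0.91  -0.    -0.42 -10.86]
 [  0.     0.     0.     1.  ]]
[-0.1634 -0.0002 -0.0754 -0.     -0.      0.    ]
```

```bash
cat >> h.py <<'E'
RYAW=-12.6;RO=np.array([493.2,153.3,0])
def rackT(): return T(RO,Rb(RYAW))
def binpose(a,wx,wz,y=0,G=162.5):
    """bin_mid pose in world: front up a deg, web point at wx out of face, wz above mouth's lower edge"""
    R=Ro.from_euler("y",-a,degrees=True).as_matrix();p=np.array([wx,y,G+wz])-R@np.array([-55,0,26.]);return rackT()@T(p,R)
def tool_for(a,wx,wz,y=0,G=162.5): return binpose(a,wx,wz,y,G)@np.linalg.inv(np.load("tool_bin.npy"))
def webstate(G=162.5):
    B=np.linalg.inv(rackT())@now()@np.load("tool_bin.npy");R=B[:3,:3]
    w=B[:3,3]+R@np.array([-55,0,26.]);t=B[:3,3]+R@np.array([-67.8,0,41.2])
    return dict(a=np.degrees(np.arctan2(R[2,0],R[0,0])).round(2),yaw=np.degrees(np.arctan2(R[1,0],R[0,0])).round(2),web=(w-[0,0,G]).round(2),tip=(t-[0,0,G]).round(2))
E
cat > sim.py <<'E'
import numpy as np
board=[(-4,0,-64,0),(-4,0,12,36),(-34,0,32,36),(-34,-30,-40,36),(-30,0,-64,-12)]
def seg(p,q,n): return np.linspace(p,q,n)
def loop(v): return np.vstack([seg(v[i],v[(i+1)%len(v)],25) for i in range(len(v))])
s,c=np.sin(np.radians(20)),np.cos(np.radians(20))
b=np.array([-63,28.]);t=np.array([-67.8,41.2]);n=np.array([c,s])*2
pts=np.vstack([loop([(-55,26),(-63,26),(-63,30),(-55,30)]),loop([b-n,b+n,t+n,t-n]),loop([(-55,-30),(-55,30),(-52,30),(-52,-30)]),loop([(-58,-30),(-58,-18),(-55,-18),(-55,-30)])])-[-55,26]
def clr(a,W):
    a=np.radians(a);R=np.array([[np.cos(a),-np.sin(a)],[np.sin(a),np.cos(a)]]);P=(pts@R.T)[None]+W[:,None]
    m=np.full(len(W),9e9)
    for x0,x1,z0,z1 in board:
        dx=np.maximum(x0-P[...,0],P[...,0]-x1);dz=np.maximum(z0-P[...,1],P[...,1]-z1)
        d=np.where((dx>0)|(dz>0),np.hypot(np.maximum(dx,0),np.maximum(dz,0)),np.maximum(dx,dz));m=np.minimum(m,d.min(1))
    return m
E
python3 - <<'E'
from sim import *
X,Z=np.meshgrid(np.arange(0,34,1.),np.arange(-6,24,1.));W=np.c_[X.ravel(),Z.ravel()]
for a in (42,38,34,30,26,22,18,14,10,7,4,2,0,-2.3):
    m=clr(a,W).reshape(X.shape)
    o=[]
    for j in (2,3,4,5,6,7,8,10,12,14,16,18,20): k=m[:,j].argmax();o.append(f"{X[0,j]:.0f}:{Z[k,0]:.0f}/{m[k,j]:.1f}")
    print(a," ".join(o))
E
python3 - <<'E'
from h import *
M=now()
for w in((36,45,12),):
    t=tool_for(*w);print(t[:3,3],delta(t))
u=M.copy();u[2,3]+=100;print(webstate(), delta(u))
E
```

```text
42 2:7/1.1 3:7/1.6 4:8/1.6 5:8/2.3 6:8/2.4 7:8/2.4 8:8/2.4 10:7/2.1 12:6/2.1 14:5/2.2 16:5/2.5 18:4/3.2 20:4/3.7
38 2:7/1.2 3:7/1.8 4:7/2.0 5:8/2.2 6:8/2.8 7:8/2.4 8:7/2.0 10:7/1.7 12:5/1.8 14:4/2.0 16:4/2.2 18:3/3.2 20:3/3.6
34 2:6/1.7 3:7/1.8 4:7/2.4 5:7/2.5 6:7/2.5 7:7/2.4 8:7/1.8 10:6/1.5 12:4/1.5 14:3/1.8 16:2/2.2 18:2/2.9 20:1/3.7
30 2:6/2.2 3:6/2.0 4:7/2.3 5:7/2.8 6:7/2.2 7:6/2.0 8:6/1.7 10:5/1.2 12:3/1.2 14:2/1.7 16:1/2.2 18:1/2.8 20:0/4.0
26 2:6/2.3 3:6/2.5 4:6/2.5 5:6/2.5 6:6/2.2 7:6/1.5 8:5/1.5 10:4/0.9 12:2/0.9 14:1/1.5 16:0/2.3 18:-1/3.0 20:-1/4.3
22 2:5/2.4 3:6/2.7 4:6/2.9 5:6/2.2 6:5/2.0 7:5/1.4 8:4/1.2 10:3/0.5 12:1/0.4 14:0/1.4 16:-1/2.4 18:-2/3.2 20:-2/4.7
18 2:5/2.9 3:6/2.6 4:5/2.5 5:5/2.0 6:4/1.5 7:4/1.1 8:3/0.7 10:2/0.1 12:0/0.3 14:-1/1.3 16:-2/2.4 18:-3/3.5 20:-3/5.1
14 2:5/3.3 3:5/2.9 4:5/2.1 5:4/1.8 6:3/1.1 7:3/0.8 8:2/0.2 10:0/-0.2 12:-1/0.2 14:-2/1.2 16:-3/2.7 18:-4/3.9 20:-4/5.5
10 2:5/3.0 3:4/2.7 4:4/1.9 5:3/1.5 6:3/0.7 7:2/0.4 8:1/0.1 10:-1/-0.5 12:-2/0.3 14:-3/1.3 16:-4/3.0 18:-5/4.3 20:-5/6.0
7 2:5/2.7 3:4/2.2 4:3/1.8 5:2/1.0 6:2/0.5 7:1/0.0 8:0/-0.3 10
[... 172 characters left out ...]
0:-6/6.3
2 2:1/0.5 3:2/1.5 4:2/1.2 5:1/0.6 6:1/-0.2 7:0/-0.6 8:-1/-1.0 10:-3/-0.5 12:-4/0.7 14:-5/2.3 16:-6/3.8 18:-6/4.9 20:-6/6.3
0 2:-1/-1.0 3:0/0.0 4:1/1.0 5:1/0.1 6:0/-0.3 7:-2/-1.0 8:-2/-1.3 10:-4/-0.5 12:-5/0.7 14:-6/2.3 16:-6/3.7 18:-6/4.8 20:-6/6.4
-2.3 2:-6/-3.2 3:-6/-2.2 4:-1/-1.2 5:0/-0.2 6:-1/-0.7 7:-2/-1.1 8:-3/-1.3 10:-4/-0.4 12:-5/1.1 14:-6/2.7 16:-6/3.5 18:-6/4.9 20:-6/6.6
[602.24425293 128.49579769 206.01756075] [-1.83400e-01  3.41700e-01  5.80000e-03  1.03819e+01 -3.58946e+01
  1.25490e+00]
{'a': np.float64(-0.0), 'yaw': np.float64(10.26), 'web': array([  20.31, -363.89, -106.5 ]), 'tip': array([   7.72, -366.17,  -91.3 ])} [-0.0908 -0.0001 -0.0419 -0.     -0.      0.    ]
```

Call:
carry_out(commands=[-0.015,0,-0.007,0,0,0,1,-0.045,0,-0.021,0,0,0,1,-0.09,0,-0.042,0,0,0,1,-0.115,0.04,-0.042,1,-4,0.1,1,-0.135,0.08,-0.038,2,-8,0.3,1,-0.145,0.12,-0.032,4,-12,0.5,1,-0.155,0.16,-0.026,5,-17,0.6,1,-0.165,0.2,-0.02,6.5,-22,0.8,1,-0.172,0.24,-0.013,8,-27,1,1,-0.178,0.28,-0.005,9,-31,1.2,1,-0.182,0.32,0,10,-34.5,1.25,1,-0.183,0.342,0.006,10.4,-35.9,1.25,1])

```text
time: 5.78
tool_pos: [601.4, 131.0, 206.3]
tcp_rot: [-0.0, 78.7, -12.6]
ft_force: [-0.1, 0.6, -2.8]
finger_gap: 49.7
```

Call:
carry_out(commands=[0,0,0,0,0,0,1,0,0,0,0,0,0,1,0,0,0,0,0,0,1])

```text
time: 6.15
tool_pos: [601.5, 129.9, 206.4]
tcp_rot: [-0.1, 78.7, -12.8]
ft_force: [-0.1, 0.1, -2.5]
finger_gap: 49.5
```

```bash
python3 - <<'E'
from h import *
s=sense();print(s["time"],s["ft_force"],s["wrist_torque"],s["finger_gap"]);print(webstate(),delta(tool_for(36,45,12)))
for n in("wrist","scene"):
    im,P,d,c=snap(n);np.savez(f"{n}2.npz",im=im,P=P,d=d,E=c["extrinsics"]);
    if n=="scene": im=cv2.resize(im[100:260,240:440],None,fx=4,fy=4,interpolation=cv2.INTER_CUBIC)[:600]
    cv2.imwrite(f"pics/{n}2.png",im[...,::-1])
E
```

```text
6.15 [-0.06437258  0.07021869 -2.48029032] [0.02985759 0.15907307 0.00192236] 49.45055683323765
{'a': np.float64(36.04), 'yaw': np.float64(0.0), 'web': array([43.96,  1.19, 12.31]), 'tip': array([24.66,  1.19, 17.07])} [ 0.0006 -0.0012  0.001   0.0027  0.0445 -0.0025]
```

View pics/scene2.png

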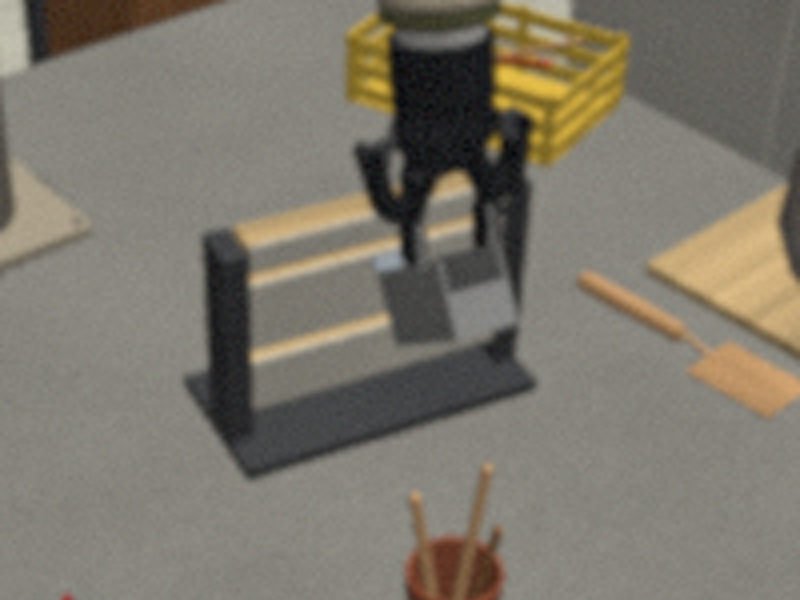

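View pics/wrist2.png

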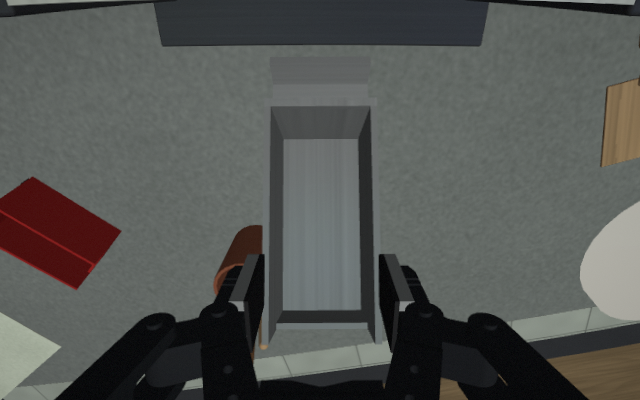

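```bash
python3 - <<'E'
from h import *
z=np.load("wrist2.npz");P=z["P"]
B=now()@np.load("tool_bin.npy");Bi=np.linalg.inv(B)
q=P.reshape(-1,3)@Bi[:3,:3].T+Bi[:3,3];Q=q.reshape(P.shape)
fl=Q[150:230,295:350].reshape(-1,3);A=np.c_[fl[:,0],fl[:,1],np.ones(len(fl))];print("floor z=ax+by+c",np.linalg.lstsq(A,fl[:,2],rcond=None)[0],"(expect 0,0,-27)", fl.mean(0))
m=(q[:,0]>-75)&(q[:,0]<-56.5)&(abs(q[:,1])<20)&(q[:,2]>20)&(q[:,2]<50)
print("hook pts",m.sum(),np.percentile(q[m][:,0],[1,5,50,95]),np.percentile(q[m][:,2],[2,50,95,99]),"y",np.percentile(q[m][:,1],[1,99]))
web=q[m&(q[:,0]>-60.5)];print("web z",web[:,2].mean(),"(30)")
bw=Q[108:134,290:350].reshape(-1,3);print("back inner x",np.median(bw[:,0]),"(-52)")
# plate front edge & face in rack frame
Ri=np.linalg.inv(rackT());r_=P.reshape(-1,3)@Ri[:3,:3].T+Ri[:3,3];w=r_.reshape(P.shape)
for u in(200,240,400,440):
  col=w[5:60,u];print(u,[tuple(col[i].round(0)) for i in range(30,48,3)])
b=w[0:3,300:340].reshape(-1,3);print("row0",b.mean(0))
E
```

```text
floor z=ax+by+c [ 6.45400364e-02 -1.23748910e-03 -2.61649978e+01] (expect 0,0,-27) [-19.63293881   0.98268014 -27.43332441]
hook pts 3469 [-70.23240422 -69.35603707 -64.01510566 -57.49082113] [27.87867048 33.6700833  40.47717423 41.14131251] y [-19.56962622  19.64044654]
web z 28.81640207297269 (30)
back inner x -51.63522786527389 (-52)
200 [(np.float64(31.0), np.float64(-102.0), np.float64(11.0)), (np.float64(34.0), np.float64(-103.0), np.float64(12.0)), (np.float64(36.0), np.float64(-103.0), np.float64(11.0)), (np.float64(38.0), np.float64(-103.0), np.float64(12.0)), (np.float64(43.0), np.float64(-108.0), np.float64(-1.0)), (np.float64(45.0), np.float64(-108.0), np.float64(-1.0))]
240 [(np.float64(32.0), np.float64(-68.0), np.float64(12.0)), (np.float64(34.0), np.float64(-68.0), np.float64(11.0)), (np.float64(36.0), np.float64(-68.0), np.float64(12.0)), (np.float64(39.0), np.float64(-68.0), np.float64(12.0)), (np.float64(43.0), np.float64(-72.0), np.float64(-2.0)), (np.float64(45.0), np.float64(-72.0), np.float64(-0.0))]
400 [(np.float64(32.0), np.float64(69.0), np.float64(12.0)), (np.float64(34.0), np.float64(69.0), np.float64(12.0)), (np.float64(37.0), np.float64(70.0), np.float64(9.0)), (np.float64(39.0), np.float64(70.0), np.float64(11.0)), (np.float64(43.0), np.float64(72.0), np.float64(-0.0)), (np.float64(46.0), np.float64(73.0), np.float64(-2.0))]
440 [(np.float64(31.0), np.float64(103.0), np.float64(11.0)), (np.float64(34.0), np.float64(104.0), np.float64(12.0)), (np.float64(36.0), np.float64(105.0), np.float64(10.0)), (np.float64(39.0), np.float64(105.0), np.float64(11.0)), (np.float64(43.0), np.float64(109.0), np.float64(-0.0)), (np.float64(45.0), np.float64(109.0), np.float64(-1.0))]
row0 [ 5.90690049  0.28556753 11.29414258]
```

```bash
python3 - <<'E'
from h import *
z=np.load("wrist2.npz");P=z["P"]
Bi=np.linalg.inv(now()@np.load("tool_bin.npy"))
q=P.reshape(-1,3)@Bi[:3,:3].T+Bi[:3,3]
for s in(1,-1):
  for x in range(-55,56,10):
    k=q[(abs(q[:,0]-x)<5)&(s*q[:,1]>22)&(s*q[:,1]<28)&(q[:,2]>-10)&(q[:,2]<45)]
    f=q[(abs(q[:,0]-x)<5)&(abs(q[:,1])<18)&(q[:,2]<-15)&(q[:,2]>-40)]
    print(s,x,len(k),np.percentile(k[:,2],[50,90]).round(1) if len(k)>3 else "","floor",len(f),f[:,2].mean().round(2) if len(f) else "")
im,Pt,d,c=snap("top");np.savez("top2.npz",im=im,P=Pt)
E
```

```text
1 -55 182 [28.1 29.3] floor 476 -22.99
1 -45 316 [24.8 29.4] floor 925 -28.06
1 -35 337 [24.4 29.4] floor 936 -27.99
1 -25 338 [25.8 29.5] floor 948 -27.98
1 -15 348 [25.6 29.5] floor 1010 -27.81
1 -5 359 [25.6 29.7] floor 958 -27.76
1 5 365 [25.2 29.7] floor 1017 -27.68
1 15 467 [28.8 39.8] floor 1014 -27.61
1 25 473 [29.1 41.7] floor 1021 -27.51
1 35 476 [29.1 40.9] floor 1028 -27.45
1 45 404 [26.9 30.4] floor 1046 -27.37
1 55 189 [22.7 30. ] floor 453 -23.24
-1 -55 171 [28.3 29.4] floor 476 -22.99
-1 -45 327 [25.3 29.4] floor 925 -28.06
-1 -35 327 [25.1 29.5] floor 936 -27.99
-1 -25 341 [24.7 29.5] floor 948 -27.98
-1 -15 352 [26.4 29.6] floor 1010 -27.81
-1 -5 363 [25.9 29.8] floor 958 -27.76
-1 5 356 [24.3 29.8] floor 1017 -27.68
-1 15 511 [29.1 40.5] floor 1014 -27.61
-1 25 487 [29.  41.2] floor 1021 -27.51
-1 35 476 [29.  40.6] floor 1028 -27.45
-1 45 408 [26.7 30.4] floor 1046 -27.37
-1 55 174 [28.3 30.1] floor 453 -23.24
```

```bash
sed -i 's/G=162.5/G=163/g' h.py; python3 - <<'E'
from h import *
X=np.load("tool_bin.npy");C=T([0,0,-0.7],Ro.from_euler("y",-0.43,degrees=True).as_matrix());np.save("tool_bin.npy",X@C)
print(webstate())
for w in((36,30,2),(36,20,2.5),(36,17,3.)): print(w,delta(tool_for(*w)))
E
```

```text
{'a': np.float64(36.48), 'yaw': np.float64(-0.01), 'web': array([44.53,  1.41, 10.7 ]), 'tip': array([25.2 ,  1.41, 15.31])}
(36, 30, 2) [ 0.0063 -0.0014 -0.0158 -0.0033  0.4848 -0.0157]
(36, 20, 2.5) [ 0.0038 -0.0014 -0.0255 -0.0033  0.4848 -0.0157]
(36, 17, 3.0) [ 0.0028 -0.0014 -0.0283 -0.0033  0.4848 -0.0157]
```

Call:
carry_out(commands=[0.003,-0.001,-0.006,0,0.3,0,1,0.006,-0.0014,-0.012,0,0.5,0,1,0.006,-0.0014,-0.017,0,0.5,0,1,0.005,-0.0014,-0.021,0,0.5,0,1,0.0045,-0.0014,-0.023,0,0.5,0,1,0.004,-0.0014,-0.0245,0,0.5,0,1,0.0038,-0.0014,-0.0255,0,0.5,0,1,0.0038,-0.0014,-0.0255,0,0.5,0,1])

```text
time: 7.3
tool_pos: [577.6, 134.0, 197.6]
tcp_rot: [-0.1, 79.2, -12.7]
ft_force: [1.1, 0.5, -2.6]
finger_gap: 49.8
```

```bash
cat > st.py <<'E'
from h import *
import sys
s=sense();print(s["time"],s["ft_force"].round(2),s["wrist_torque"].round(3),webstate())
for a in sys.argv[1:]:
    w=tuple(map(float,a.split(",")));print(w,delta(tool_for(*w)).tolist())
E
python3 st.py 36,17,3 36,14,4 36,12,5 36,10,6.3
```

```text
7.3 [ 1.13  0.5  -2.63] [0.062 0.213 0.033] {'a': np.float64(35.99), 'yaw': np.float64(-0.01), 'web': array([20.  ,  0.06,  2.62]), 'tip': array([0.71, 0.05, 7.4 ])}
(36.0, 17.0, 3.0) [-0.0009, -0.0, -0.0029, -0.0032, -0.0091, -0.018]
(36.0, 14.0, 4.0) [-0.0025, -0.0001, -0.0056, -0.0032, -0.0091, -0.018]
(36.0, 12.0, 5.0) [-0.0038, -0.0001, -0.0074, -0.0032, -0.0091, -0.018]
(36.0, 10.0, 6.3) [-0.0055, -0.0001, -0.0091, -0.0032, -0.0091, -0.018]
```

Call:
carry_out(commands=[-0.0005,0,-0.0015,0,0,0,1,-0.0009,0,-0.0029,0,0,0,1,-0.0009,0,-0.0029,0,0,0,1])

```text
time: 7.68
tool_pos: [574.6, 134.7, 198.0]
tcp_rot: [-0.1, 79.2, -12.7]
ft_force: [0.6, -0.8, -2.2]
finger_gap: 49.8
```

```bash
python3 st.py  36,14,4 36,12,5 36,10,6.3
```

```text
7.675 [ 0.56 -0.83 -2.24] [0.02  0.181 0.016] {'a': np.float64(35.99), 'yaw': np.float64(-0.01), 'web': array([16.89,  0.05,  2.96]), 'tip': array([-2.4 ,  0.05,  7.73])}
(36.0, 14.0, 4.0) [-0.0016, -0.0, -0.0026, -0.0015, -0.0107, -0.0164]
(36.0, 12.0, 5.0) [-0.0029, -0.0, -0.0044, -0.0015, -0.0107, -0.0164]
(36.0, 10.0, 6.3) [-0.0046, -0.0001, -0.0061, -0.0015, -0.0107, -0.0164]
```

No contact yet, tip 2.4 mm behind the face. Continue.

Call:
carry_out(commands=[-0.0008,0,-0.0013,0,0,0,1,-0.0016,0,-0.0026,0,0,0,1,-0.0022,0,-0.0035,0,0,0,1,-0.0029,0,-0.0044,0,0,0,1,-0.0029,0,-0.0044,0,0,0,1])

```text
time: 8.3
tool_pos: [569.8, 135.8, 200.1]
tcp_rot: [-0.0, 79.2, -12.7]
ft_force: [0.8, 0.7, -2.6]
finger_gap: 49.8
```

```bash
python3 st.py 36,10,6.3 36,8,7.2 36,6,7.5
```

```text
8.3 [ 0.81  0.68 -2.64] [0.08  0.192 0.005] {'a': np.float64(36.0), 'yaw': np.float64(-0.01), 'web': array([12.03,  0.08,  5.09]), 'tip': array([-7.26,  0.08,  9.86])}
(36.0, 10.0, 6.3) [-0.0016, -0.0001, -0.0018, 0.0009, 0.0002, -0.0214]
(36.0, 8.0, 7.2) [-0.0028, -0.0001, -0.0036, 0.0009, 0.0002, -0.0214]
(36.0, 6.0, 7.5) [-0.0035, -0.0001, -0.0055, 0.0009, 0.0002, -0.0214]
```

Call:
carry_out(commands=[-0.0008,0,-0.0009,0,0,0,1,-0.0016,0,-0.0018,0,0,0,1,-0.0022,0,-0.0027,0,0,0,1,-0.0028,0,-0.0036,0,0,0,1,-0.0028,0,-0.0036,0,0,0,1])

```text
time: 8.93
tool_pos: [565.8, 136.8, 202.3]
tcp_rot: [-0.0, 79.2, -12.7]
ft_force: [-0.5, 0.1, -3.0]
finger_gap: 49.8
```

```bash
python3 st.py 36,6,7.5 36,8,5 36,8,3
```

```text
8.925 [-0.46  0.08 -3.  ] [ 0.066  0.14  -0.017] {'a': np.float64(36.0), 'yaw': np.float64(-0.01), 'web': array([7.92, 0.13, 7.23]), 'tip': array([-11.37,   0.13,  12.  ])}
(36.0, 6.0, 7.5) [-0.0006, -0.0001, -0.0018, 0.0035, 0.0036, -0.0255]
(36.0, 8.0, 5.0) [0.0022, -0.0001, -0.0003, 0.0035, 0.0036, -0.0255]
(36.0, 8.0, 3.0) [0.0042, -0.0001, -0.0007, 0.0035, 0.0036, -0.0255]
```

Call:
carry_out(commands=[-0.0003,0,-0.0009,0,0,0,1,-0.0006,0,-0.0018,0,0,0,1,-0.0006,0,-0.0018,0,0,0,1])

```text
time: 9.3
tool_pos: [563.9, 137.2, 202.5]
tcp_rot: [-0.0, 79.2, -12.7]
ft_force: [-0.7, 0.4, -2.5]
finger_gap: 49.9
```

Call:
carry_out(commands=[0.0005,0,-0.0001,0,0,0,1,0.001,0,-0.0002,0,0,0,1,0.001,0,-0.0002,0,0,0,1])

```text
time: 9.68
tool_pos: [563.9, 137.2, 201.4]
tcp_rot: [-0.1, 79.2, -12.7]
ft_force: [0.9, 0.6, -2.8]
finger_gap: 49.8
```

Call:
carry_out(commands=[0.0005,0,-0.0001,0,0,0,1,0.001,0,-0.0002,0,0,0,1,0.001,0,-0.0002,0,0,0,1])

```text
time: 10.05
tool_pos: [563.8, 137.2, 200.3]
tcp_rot: [-0.1, 79.2, -12.7]
ft_force: [0.3, 0.2, -2.1]
finger_gap: 49.9
```

```bash
python3 st.py; python3 -c "
from sim import *
for z in np.arange(2,8,.5): print(z,clr(36,np.array([[6,z]])))"
```

```text
10.05 [ 0.28  0.17 -2.14] [0.025 0.095 0.03 ] {'a': np.float64(35.99), 'yaw': np.float64(-0.0), 'web': array([5.85, 0.08, 5.25]), 'tip': array([-13.44,   0.08,  10.03])}
2.0 [-1.79310064]
2.5 [-1.606703]
3.0 [-1.42030537]
3.5 [-1.23390773]
4.0 [-0.74232317]
4.5 [-0.24232317]
5.0 [0.25767683]
5.5 [0.75767683]
6.0 [1.25767683]
6.5 [1.75767683]
7.0 [2.25767683]
7.5 [2.75767683]
```

Expected contact at about 4.7; feel further in small steps.

Call:
carry_out(commands=[0.0003,0,0,0,0,0,1,0.0006,0,-0.0001,0,0,0,1,0.0006,0,-0.0001,0,0,0,1])

```text
time: 10.42
tool_pos: [563.9, 137.2, 199.7]
tcp_rot: [-0.1, 79.2, -12.7]
ft_force: [-0.5, 0.3, -1.7]
finger_gap: 49.5
```

Call:
carry_out(commands=[0.0003,0,0,0,0,0,1,0.0006,0,-0.0001,0,0,0,1,0.0006,0,-0.0001,0,0,0,1])

```text
time: 10.8
tool_pos: [564.0, 137.2, 199.2]
tcp_rot: [-0.0, 79.2, -12.7]
ft_force: [0.0, 0.3, -1.0]
finger_gap: 49.9
```

```bash
python3 st.py
```

```text
10.8 [ 0.04  0.33 -1.  ] [ 0.038  0.174 -0.043] {'a': np.float64(36.01), 'yaw': np.float64(-0.01), 'web': array([6.05, 0.13, 4.15]), 'tip': array([-13.24,   0.12,   8.92])}
```

Call:
carry_out(commands=[0.0003,0,0,0,0,0,1,0.0005,0,-0.0001,0,0,0,1,0.0005,0,-0.0001,0,0,0,1])

```text
time: 11.18
tool_pos: [564.0, 137.2, 198.7]
tcp_rot: [-0.0, 79.2, -12.7]
ft_force: [0.5, -0.4, -1.8]
finger_gap: 49.8
```

Call:
carry_out(commands=[0.0003,0,0,0,0,0,1,0.0005,0,-0.0001,0,0,0,1,0.0005,0,-0.0001,0,0,0,1])

```text
time: 11.55
tool_pos: [564.1, 137.2, 198.3]
tcp_rot: [0.0, 79.2, -12.6]
ft_force: [0.0, 1.0, -0.4]
finger_gap: 49.6
```

```bash
python3 st.py
```

```text
11.55 [ 0.01  1.04 -0.41] [-0.004  0.022  0.028] {'a': np.float64(36.03), 'yaw': np.float64(-0.02), 'web': array([6.19, 0.16, 3.27]), 'tip': array([-13.11,   0.16,   8.03])}
```

```bash
sed -i 's/G=163/G=162.5/g' h.py; python3 st.py 36,5.5,7 30,5,6.8 26,4.5,6.2 22,4,6 18,3.5,5.5 14,3.2,5 10,3,4.3 7,3,3.8
```

```text
11.55 [ 0.01  1.04 -0.41] [-0.004  0.022  0.028] {'a': np.float64(36.03), 'yaw': np.float64(-0.02), 'web': array([6.19, 0.16, 3.77]), 'tip': array([-13.11,   0.16,   8.53])}
(36.0, 5.5, 7.0) [-0.0033, -0.0002, -0.0001, 0.0006, 0.0268, -0.0334]
(30.0, 5.0, 6.8) [0.0044, -0.0002, 0.001, -0.0017, 6.0268, -0.0377]
(26.0, 4.5, 6.2) [0.01, -0.0001, 0.001, -0.0032, 10.0268, -0.0405]
(22.0, 4.0, 6.0) [0.0153, -0.0001, 0.0007, -0.0048, 14.0268, -0.0433]
(18.0, 3.5, 5.5) [0.0208, -0.0001, 0.0001, -0.0063, 18.0268, -0.0461]
(14.0, 3.2, 5.0) [0.0264, -0.0001, -0.0008, -0.0078, 22.0268, -0.0488]
(10.0, 3.0, 4.3) [0.0321, -0.0001, -0.0019, -0.0094, 26.0268, -0.0515]
(7.0, 3.0, 3.8) [0.0364, -0.0002, -0.0029, -0.0105, 29.0268, -0.0535]
```

Call:
carry_out(commands=[-0.0017,0,0,0,0,0,1,-0.0033,0,-0.0001,0,0,0,1,-0.0008,0,0.0003,0,2,0,1,0.0018,0,0.0007,0,4,0,1,0.0044,0,0.001,0,6,0,1,0.0072,0,0.001,0,8,0,1,0.01,0,0.001,0,10,0,1,0.01,0,0.001,0,10,0,1])

```text
time: 12.55
tool_pos: [567.2, 136.2, 188.0]
tcp_rot: [-1.7, 89.3, -14.4]
ft_force: [-0.0, 0.3, -2.3]
finger_gap: 49.8
```

```bash
python3 st.py 22,4,6 18,3.5,5.5 14,3.2,5 10,3,4.3 7,3,3.8
```

```text
12.55 [-0.04  0.27 -2.29] [-0.044 -0.032 -0.029] {'a': np.float64(25.93), 'yaw': np.float64(-0.04), 'web': array([ 4.76, -0.07,  5.58]), 'tip': array([-13.4 ,  -0.06,  13.66])}
(22.0, 4.0, 6.0) [0.0045, 0.0001, 0.0004, -0.037, 3.9259, -0.0193]
(18.0, 3.5, 5.5) [0.0101, 0.0001, 0.0007, -0.0391, 7.9259, -0.0234]
(14.0, 3.2, 5.0) [0.0157, 0.0001, 0.0008, -0.0412, 11.9259, -0.0275]
(10.0, 3.0, 4.3) [0.0216, 0.0001, 0.0007, -0.0433, 15.9259, -0.0316]
(7.0, 3.0, 3.8) [0.0259, 0.0001, 0.0005, -0.0448, 18.9259, -0.0346]
```

Call:
carry_out(commands=[0.002,0,0.0002,0,2,0,1,0.0045,0,0.0004,0,3.9,0,1,0.0073,0,0.0006,0,6,0,1,0.0101,0,0.0007,0,7.9,0,1,0.0101,0,0.0007,0,7.9,0,1])

```text
time: 13.18
tool_pos: [568.1, 135.7, 177.0]
tcp_rot: [-179.6, 82.7, 167.7]
ft_force: [-0.6, 0.6, -2.2]
finger_gap: 49.6
```

```bash
cat > fl.py <<'E'
from h import *
im,P,d,c=snap("wrist");Bi=np.linalg.inv(now()@np.load("tool_bin.npy"));q=P.reshape(-1,3)@Bi[:3,:3].T+Bi[:3,3]
f=q[(q[:,0]>-45)&(q[:,0]<45)&(abs(q[:,1])<18)&(q[:,2]<-15)&(q[:,2]>-40)];print("floor slope deg, z0",np.degrees(np.polyfit(f[:,0],f[:,2],1)[0]),np.polyfit(f[:,0],f[:,2],1)[1],len(f))
E
python3 fl.py; python3 st.py 14,3.2,5 10,3,4.3 7,3,3.8 4,3,3
```

```text
floor slope deg, z0 0.5934589412728983 -27.87503853723346 8891
13.225 [-0.07  0.2  -2.51] [-0.068 -0.147 -0.049] {'a': np.float64(17.97), 'yaw': np.float64(-0.06), 'web': array([ 3.66, -0.22,  4.96]), 'tip': array([-13.21,  -0.21,  15.47])}
(14.0, 3.2, 5.0) [0.005, 0.0003, 0.0007, -0.0646, 3.9739, -0.0145]
(10.0, 3.0, 4.3) [0.0108, 0.0003, 0.0014, -0.0669, 7.9739, -0.0195]
(7.0, 3.0, 3.8) [0.0152, 0.0003, 0.0018, -0.0686, 10.9739, -0.0233]
(4.0, 3.0, 3.0) [0.0198, 0.0003, 0.0021, -0.0702, 13.9739, -0.0271]
```

Call:
carry_out(commands=[0.0024,0,0.0004,0,2,0,1,0.005,0,0.0007,0,4,0,1,0.0079,0,0.0011,0,6,0,1,0.0108,0,0.0014,0,8,0,1,0.0108,0,0.0014,0,8,0,1])

```text
time: 13.85
tool_pos: [568.1, 135.6, 165.4]
tcp_rot: [-179.7, 74.6, 167.5]
ft_force: [-0.3, 0.6, -2.1]
finger_gap: 49.5
```

```bash
python3 st.py 7,3,3.8 4,3,3 2,3.5,2 0,4,1
```

```text
13.85 [-0.32  0.64 -2.11] [-0.077 -0.312 -0.011] {'a': np.float64(9.84), 'yaw': np.float64(-0.09), 'web': array([ 3.08, -0.44,  3.45]), 'tip': array([-12.13,  -0.41,  16.24])}
(7.0, 3.0, 3.8) [0.0032, 0.0006, 0.0007, -0.0979, 2.8428, -0.0069]
(4.0, 3.0, 3.0) [0.0078, 0.0006, 0.0016, -0.0998, 5.8428, -0.0116]
(2.0, 3.5, 2.0) [0.0112, 0.0006, 0.0027, -0.101, 7.8428, -0.0147]
(0.0, 4.0, 1.0) [0.0146, 0.0006, 0.0037, -0.1023, 9.8428, -0.0178]
```

Call:
carry_out(commands=[0.0016,0.0003,0.0004,0,1.4,0,1,0.0032,0.0006,0.0007,-0.1,2.8,0,1,0.0055,0.0006,0.0011,-0.1,4.3,0,1,0.0078,0.0006,0.0016,-0.1,5.8,0,1,0.0078,0.0006,0.0016,-0.1,5.8,0,1])

```text
time: 14.48
tool_pos: [567.6, 136.0, 156.6]
tcp_rot: [-179.8, 68.7, 167.5]
ft_force: [-0.2, 0.4, -2.4]
finger_gap: 49.8
```

```bash
python3 fl.py; python3 st.py 2,3.5,2 1,4,1.5 0,4,1 -1.5,4.5,0.6
```

```text
floor slope deg, z0 0.5759656085390131 -27.963346378989502 8859
14.525 [-0.23 -0.92 -2.76] [-0.115 -0.38  -0.004] {'a': np.float64(4.0), 'yaw': np.float64(-0.02), 'web': array([ 3.05, -0.1 ,  2.54]), 'tip': array([-10.78,  -0.09,  16.81])}
(2.0, 3.5, 2.0) [0.0028, 0.0001, 0.0012, -0.0205, 1.9958, -0.0007]
(1.0, 4.0, 1.5) [0.0044, 0.0001, 0.0022, -0.0212, 2.9958, -0.0016]
(0.0, 4.0, 1.0) [0.0061, 0.0001, 0.0026, -0.0219, 3.9958, -0.0025]
(-1.5, 4.5, 0.6) [0.0082, 0.0001, 0.0035, -0.0229, 5.4958, -0.0038]
```

Call:
carry_out(commands=[0.0014,0,0.0006,0,1,0,1,0.0028,0,0.0012,0,2,0,1,0.0028,0,0.0012,0,2,0,1])

```text
time: 14.9
tool_pos: [567.8, 136.0, 153.4]
tcp_rot: [-179.8, 66.7, 167.5]
ft_force: [-1.2, -0.3, -3.6]
finger_gap: 50.0
```

```bash
python3 st.py 1,4,1.5 0,4,1 -1,4.5,0.8 -2.3,5,0.3
```

```text
14.9 [-1.17 -0.28 -3.55] [-0.159 -0.308  0.024] {'a': np.float64(1.93), 'yaw': np.float64(-0.03), 'web': array([ 3.45, -0.18,  1.65]), 'tip': array([-9.85, -0.17, 16.41])}
(1.0, 4.0, 1.5) [0.0011, 0.0002, 0.0009, -0.0339, 0.9303, 0.0037]
(0.0, 4.0, 1.0) [0.0028, 0.0002, 0.0014, -0.0346, 1.9303, 0.0027]
(-1.0, 4.5, 0.8) [0.004, 0.0002, 0.0022, -0.0353, 2.9303, 0.0017]
(-2.3, 5.0, 0.3) [0.0059, 0.0002, 0.0032, -0.0362, 4.2303, 0.0004]
```

```bash
python3 st.py 1,3.6,1.2 0,3.7,0.6 | tail -2
```

```text
(1.0, 3.6, 1.2) [0.0015, 0.0002, 0.0006, -0.0339, 0.9303, 0.0037]
(0.0, 3.7, 0.6) [0.0033, 0.0002, 0.0012, -0.0346, 1.9303, 0.0027]
```

Call:
carry_out(commands=[0.0006,0,0.0002,0,0.4,0,1,0.0012,0,0.0004,0,0.9,0,1,0.0012,0,0.0004,0,0.9,0,1])

```text
time: 15.28
tool_pos: [567.6, 136.0, 152.0]
tcp_rot: [-179.8, 65.8, 167.5]
ft_force: [-1.6, 0.2, -1.4]
finger_gap: 49.9
```

```bash
python3 st.py 0,3.7,0.6 -1,4,0.2 -2,4.2,0
```

```text
15.275 [-1.6   0.21 -1.39] [-0.081 -0.342 -0.031] {'a': np.float64(1.0), 'yaw': np.float64(-0.03), 'web': array([ 3.49, -0.23,  1.43]), 'tip': array([-9.57, -0.21, 16.41])}
(0.0, 3.7, 0.6) [0.0019, 0.0003, 0.0009, -0.04, 1.0004, 0.0034]
(-1.0, 4.0, 0.2) [0.0034, 0.0003, 0.0016, -0.0407, 2.0004, 0.0023]
(-2.0, 4.2, 0.0) [0.0048, 0.0003, 0.0021, -0.0414, 3.0004, 0.0012]
```

```bash
python3 st.py 0,3.3,1.2 -1,3.3,1.1|tail -2
```

```text
(0.0, 3.3, 1.2) [0.0015, 0.0003, 0.0002, -0.04, 1.0004, 0.0034]
(-1.0, 3.3, 1.1) [0.0029, 0.0003, 0.0006, -0.0407, 2.0004, 0.0023]
```

Call:
carry_out(commands=[0.0007,0,0.0001,0,0.5,0,1,0.0015,0.0001,0.0002,0,1,0,1,0.0015,0.0001,0.0002,0,1,0,1])

```text
time: 15.65
tool_pos: [567.1, 136.1, 150.3]
tcp_rot: [-179.8, 64.8, 167.5]
ft_force: [1.1, 0.7, -3.2]
finger_gap: 50.0
```

```bash
python3 fl.py; python3 st.py -1,3.3,1 -1,3.6,0.6 -1,4,1
```

```text
floor slope deg, z0 0.16265846165328243 -27.512924299353433 8880
15.7 [-0.84  0.23 -1.7 ] [-0.092 -0.357  0.027] {'a': np.float64(-0.02), 'yaw': np.float64(-0.04), 'web': array([ 3.24, -0.19,  1.13]), 'tip': array([-9.55, -0.17, 16.33])}
(-1.0, 3.3, 1.0) [0.0013, 0.0002, 0.0004, -0.0447, 0.9778, 0.0101]
(-1.0, 3.6, 0.6) [0.0015, 0.0002, 0.0009, -0.0447, 0.9778, 0.0101]
(-1.0, 4.0, 1.0) [0.001, 0.0002, 0.0011, -0.0447, 0.9778, 0.0101]
```

Call:
carry_out(commands=[0.0007,0,0.0002,0,0.5,0,1,0.0013,0.0002,0.0005,0,1,0,1,0.0013,0.0002,0.0005,0,1,0,1])

```text
time: 16.08
tool_pos: [567.5, 136.1, 149.0]
tcp_rot: [-179.8, 63.8, 167.5]
ft_force: [2.0, -1.1, -0.1]
finger_gap: 49.7
```

```bash
python3 fl.py; python3 st.py -2,3.5,0.9 -2,3.8,0.6
```

```text
floor slope deg, z0 0.16783961380482962 -27.45277579281057 8869
16.125 [ 3.21 -1.56 -1.4 ] [-0.258 -0.682  0.076] {'a': np.float64(-0.98), 'yaw': np.float64(-0.05), 'web': array([ 3.83, -0.04,  1.04]), 'tip': array([-8.71, -0.02, 16.45])}
(-2.0, 3.5, 0.9) [0.0015, 0.0001, 0.0001, -0.0585, 1.0213, -0.0014]
(-2.0, 3.8, 0.6) [0.0017, 0.0001, 0.0005, -0.0585, 1.0213, -0.0014]
```

```bash
python3 st.py -1.5,4.5,0.9 -2.3,4.8,0.6|tail -2
```

```text
(-1.5, 4.5, 0.9) [0.0005, 0.0001, 0.0008, -0.0581, 0.5213, -0.0008]
(-2.3, 4.8, 0.6) [0.0016, 0.0001, 0.0015, -0.0587, 1.3213, -0.0018]
```

Call:
carry_out(commands=[0.0003,0,0.0005,0,0.3,0,1,0.0005,0.0001,0.0008,0,0.5,0,1,0.001,0.0001,0.0011,0,0.9,0,1,0.001,0.0001,0.0011,0,0.9,0,1])

```text
time: 16.62
tool_pos: [568.2, 136.0, 147.6]
tcp_rot: [-179.8, 62.9, 167.5]
ft_force: [2.2, -1.9, 0.4]
finger_gap: 49.9
```

```bash
python3 fl.py; python3 st.py -2.3,4.8,0.4 -2.3,4.8,0
```

```text
floor slope deg, z0 0.06485417278054674 -27.39404943430415 8887
16.675 [ 1.75 -0.86 -0.57] [-0.292 -0.576  0.056] {'a': np.float64(-1.87), 'yaw': np.float64(-0.06), 'web': array([4.78, 0.04, 0.75]), 'tip': array([-7.52,  0.06, 16.36])}
(-2.3, 4.8, 0.4) [0.0008, 0.0, 0.0003, -0.0644, 0.4337, -0.0034]
(-2.3, 4.8, 0.0) [0.0012, 0.0, 0.0005, -0.0644, 0.4337, -0.0034]
```

Call:
carry_out(commands=[0.0004,0,0.0002,0,0.2,0,1,0.0008,0,0.0003,0,0.4,0,1,0.0008,0,0.0003,0,0.4,0,1])

```text
time: 17.05
tool_pos: [568.5, 136.0, 147.0]
tcp_rot: [-179.8, 62.6, 167.5]
ft_force: [4.5, -1.0, 1.2]
finger_gap: 50.1
```

```bash
python3 fl.py; python3 st.py; python3 -c "
from h import *
im,P,d,c=snap('scene');cv2.imwrite('pics/s3.png',cv2.resize(im[110:240,270:420,::-1],None,fx=4,fy=4,interpolation=cv2.INTER_CUBIC))"
```

```text
floor slope deg, z0 0.02988480086231201 -27.287433026460825 8886
17.1 [ 4.06 -1.71  2.09] [-0.237 -0.821  0.062] {'a': np.float64(-2.23), 'yaw': np.float64(-0.07), 'web': array([5.1 , 0.03, 0.54]), 'tip': array([-7.1 ,  0.05, 16.22])}
```

View pics/s3.png

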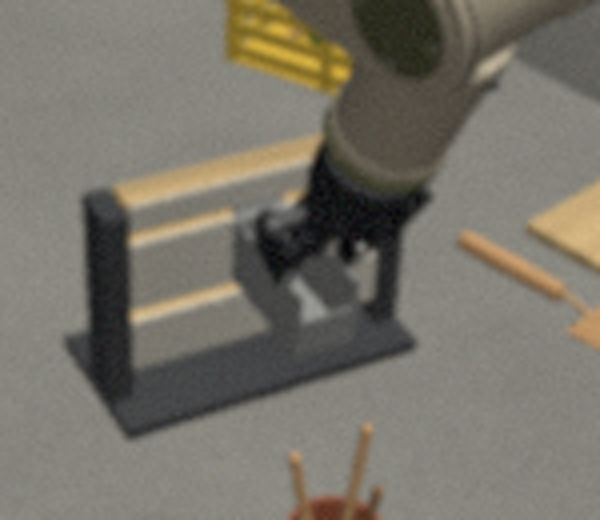

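Call:
carry_out(commands=[0,0,0,0,0,0,0.5,0,0,0,0,0,0,0,0,0,0,0,0,0,-0.1,0,0,0,0,0,0,-0.2,0,0,0,0,0,0,-0.25,0,0,0,0,0,0,-0.35,0,0,0,0,0,0,-0.5,0,0,0,0,0,0,-0.8,0,0,0,0,0,0,-1,0,0,0,0,0,0,-1,0,0,0,0,0,0,-1], grip_force=20)

```text
time: 18.52
tool_pos: [568.5, 136.0, 147.0]
tcp_rot: [-179.8, 62.6, 167.5]
ft_force: [0.1, 0.6, 1.2]
finger_gap: 85.3
```

```bash
python3 fl.py; python3 st.py
```

```text
floor slope deg, z0 -0.05381036604303739 -27.415176974200048 8877
18.575 [ 0.25 -0.34 -0.05] [-0.096 -0.209 -0.027] {'a': np.float64(-2.22), 'yaw': np.float64(-0.07), 'web': array([5.11, 0.02, 0.57]), 'tip': array([-7.09,  0.04, 16.25])}
```

Call:
carry_out(commands=[-0.01,0,0,0,0,0,-1,-0.025,0,0,0,0,0,-1,-0.045,0,0,0,0,0,-1,-0.07,0,0,0,0,0,-1,-0.1,0,0,0,0,0,-1,-0.13,0,0,0,0,0,-1,-0.15,0,0,0,0,0,-1,-0.15,0,0,0,0,0,-1,-0.15,0,0,0,0,0,-1])

```text
time: 19.7
tool_pos: [635.7, 121.0, 279.4]
tcp_rot: [-179.8, 62.5, 167.5]
ft_force: [-0.4, -0.9, 0.1]
finger_gap: 85.9
```

```bash
python3 - <<'E'
from h import *
s=sense();print(s["time"],s["tool_pos"],s["ft_force"])
im,P,d,c=snap('wrist');cv2.imwrite('pics/w4.png',im[...,::-1])
Ri=np.linalg.inv(rackT());q=P.reshape(-1,3)@Ri[:3,:3].T+Ri[:3,3]
f=q[(q[:,0]>15)&(q[:,0]<105)&(abs(q[:,1])<18)&(q[:,2]>95)&(q[:,2]<125)]
k=np.linalg.lstsq(np.c_[f[:,:2],np.ones(len(f))],f[:,2],rcond=None)[0];print("floor tilt deg",np.degrees(k[:2]),len(f))
b=q[(q[:,0]>5)&(q[:,0]<130)&(abs(q[:,1])<40)&(q[:,2]>125)&(q[:,2]<175)];print("extent",np.percentile(b,[.5,99.5],axis=0).round(1),cv2.minAreaRect(b[:,:2].astype(np.float32)))
E
```

```text
19.7 [635.67619711 121.01948877 279.38394898] [-0.4184661  -0.89804018  0.11968865]
floor tilt deg [-2.28268033 -0.16847561] 3217
extent [[  5.3 -25.7 125.7]
 [114.7  26.1 167.7]] ((60.09598159790039, 0.240234375), (110.05224609375, 52.11411666870117), 0.15452143549919128)
```

View pics/w4.png

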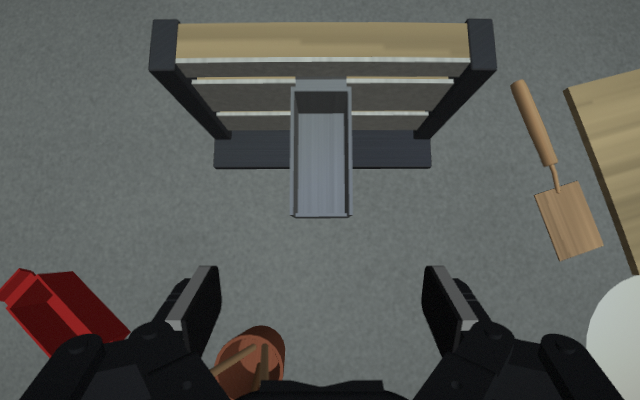

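The bin (pixels 292–352, rows 80–217) hangs from the upper groove in the middle of the board, and the gripper is clear of it.

```bash
python3 -c "
from bench import order;print(order.hand_in())"
```

```text
the job is handed in; nothing more can be done
None
```

The bare steel bin now hangs in the upper groove, in the middle of the board. I've let go of it, backed the gripper off and handed the job in. Hand-in reports no verdict, so the result rests on my own checks below.

**How it went:**
- I gripped the bin about 20 mm forward of its centre and tipped its front up 36°.
- I slid the hook into the groove and felt for the mouth's lower edge, which was at about 162.5 mm (10.5 mm above nominal).
- I turned the bin down in small steps while holding it, until the pad touched the face and the board carried the weight. Then I opened the fingers gradually.

**Last checks** (wrist camera, just before handing in, at about 20 s of the 64 s):
- **Position:** the bin's centre is 60 mm out from the face and within 0.5 mm of the middle of the board.
- **Angle:** it droops 2.3° and is square to the board within about 0.2°.
- **Forces:** the readings I took, mostly at the end of each move, stayed under about 6 N at the wrist. After release they were near zero.
- **Other things:** the pot, red bin and spatula in view looked undisturbed. I did not measure them again, and the bowl was not in the last picture.

**What disagreed:**
- The overhead and scene cameras put the groove's lower edge about 3 mm apart, at 163.6 and 160.5 mm; touch settled it at about 162.5.
- The camera showed the bin about 0.5° off its assumed angle in the grip partway through. That fell to nearly zero once the hook rested on the board.

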